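Find the sink strainer in the lidded tubs

TASK

The sink strainer is in one of the three identical lidded tubs: starting with the tub at the robot's left and going right without skipping any, take off one lid after another, laying each gently flat on the bare counter, knob up, until you find it. Then lift the strainer out and set it gently upright on the floor of the draining dish. Leave the opened tubs open, and the rest of the tubs shut, the plug in its tub, and everything else where it stands.

Things in the scene. Friction and masses are not known exactly. Their poses are not given: they have to be found in the camera images.
- tub_a: one of three identical round tubs of white plastic standing in a row across the counter (left, middle, right as the robot sees it, left = +y; a, b and c take these places in random order): outer diameter 120 mm, height 95 mm, wall 4 mm, floor 5 mm thick, 0.5 kg, loose. Origin: centre of its underside, z up; tub axes start parallel to the world's. The counter (z = 0) between the robot and the row, x 0.36 to 0.51 m and y -0.25 to 0.25 m, is bare.
- tub_b: one of three identical round tubs of white plastic standing in a row across the counter (left, middle, right as the robot sees it, left = +y; a, b and c take these places in random order): outer diameter 120 mm, height 95 mm, wall 4 mm, floor 5 mm thick, 0.5 kg, loose. Origin: centre of its underside, z up; tub axes start parallel to the world's. The counter (z = 0) between the robot and the row, x 0.36 to 0.51 m and y -0.25 to 0.25 m, is bare.
- tub_c: one of three identical round tubs of white plastic standing in a row across the counter (left, middle, right as the robot sees it, left = +y; a, b and c take these places in random order): outer diameter 120 mm, height 95 mm, wall 4 mm, floor 5 mm thick, 0.5 kg, loose. Origin: centre of its underside, z up; tub axes start parallel to the world's. The counter (z = 0) between the robot and the row, x 0.36 to 0.51 m and y -0.25 to 0.25 m, is bare.
- lid_a: lift-off bamboo lid of tub_a: disc of 124 mm diameter, 6 mm thick (z 6 to 12 mm), above a locating plug of 102 mm diameter (z 0 to 6 mm) that sits loosely in the tub's mouth; on top an upright round knob of 26 mm diameter from z 12 to 46 mm. 0.12 kg. Origin: centre of the plug's underside, z up; it lies 89 mm above the tub's origin when on, 0 when the lid lies on the counter knob up.
- lid_b: lift-off bamboo lid of tub_b: disc of 124 mm diameter, 6 mm thick (z 6 to 12 mm), above a locating plug of 102 mm diameter (z 0 to 6 mm) that sits loosely in the tub's mouth; on top an upright round knob of 26 mm diameter from z 12 to 46 mm. 0.12 kg. Origin: centre of the plug's underside, z up; it lies 89 mm above the tub's origin when on, 0 when the lid lies on the counter knob up.
- lid_c: lift-off bamboo lid of tub_c: disc of 124 mm diameter, 6 mm thick (z 6 to 12 mm), above a locating plug of 102 mm diameter (z 0 to 6 mm) that sits loosely in the tub's mouth; on top an upright round knob of 26 mm diameter from z 12 to 46 mm. 0.12 kg. Origin: centre of the plug's underside, z up; it lies 89 mm above the tub's origin when on, 0 when the lid lies on the counter knob up.
- strainer: chrome sink strainer: a round basket 76 mm in diameter over its flange and 30 mm high, with an upright round knob of 20 mm diameter in its middle from z 30 to 70 mm. About 0.13 kg. Starts upright on the floor of one of the tubs, within 10 mm of its middle, hidden by the lid. Origin: centre of its underside, z up.
- plug: black rubber sink plug, 64 mm in diameter, 12 mm high, with a small wire loop on top to 22 mm; it lies in another of the tubs and stays there. The third tub is empty. Origin: centre of its underside.
- dish: low white rectangular ceramic draining dish standing at the left or the right side of the counter, 130 mm (own x) by 160 mm (own y), 25 mm high, walls and floor 5 mm thick, 0.6 kg, loose. Origin: centre of its underside, z up.
- bottle: bystander: upright blue plastic bottle, 68 mm diameter, 170 mm high, at the side opposite to the dish. Origin: centre of its underside.
- brush: bystander: bamboo dish brush, 223 mm long (own y), lying beyond the tubs, 26 mm high. Origin: on the counter under its middle.
Mind the look-alikes: they are no part of the job. What is shaped like the tub_c but blue is not meant.

How it is judged:
By the outcome, as a careful person would: the job done as asked, in the order asked, and still so for the second after the job is handed in, with the robot touching nothing.
It also fails if it takes over 72 s, if anything falls off the work surface, if the arm or the gripper's body presses on something with over 40 N, if the wrist force passes 120 N, or if a joint passes its speed limit or range.

ROBOT

A 6-joint arm with a two-finger parallel gripper is mounted at the origin on the work surface. World frame = base frame: x ahead of the robot, y to its left, z up, the work surface at z = 0. Lengths are in m, angles in rad, forces in N, time in s.
With the tool pointing down it reaches from about 0.375 to 0.975 m from the base axis. Payload 3.8 kg.
Tool frame: the origin (TCP) lies midway between the tips of the shut fingers; the grasp point (between the pads) lies 19 mm behind it; z points along the fingers, y is the line along which they close (so a half turn about z gives the same grasp; the last joint's range is limited). The gripper opens to 88 mm and grips with 3 to 60 N. Pads are 18 mm wide; open, the fingers measure 123 mm over their backs; the gripper's body (75 mm by 187 mm) begins 45 mm behind the grasp point.
Start: joints at [1.294, 0.264, 1.604, -0, 1.274, -0.037], TCP at [0.16, 0.656, 0.239] pointing down, gripper open.
Joint ranges: [-2.63, 2.63], [-0.94, 2.18], [0.31, 2.57], [-1.31, 4.45], [0, 2.66], [-2.55, 2.55]. Speed limits (rad/s): [2.57, 2.57, 3.14, 3.14, 3.14, 3.14].

INTERFACE

Orientations are given as a rotation vector (axis times angle).
In Python, from cell import manip, inverse_kinematics, cams, order gives the robot as it stands. Calls block until the motion is done:
- manip.move_pose(position, orientation): joint-space move of the TCP to a pose.
- manip.move_linear(position, rate=0.15, rot=None): straight line of the TCP; rot=None keeps the orientation; rate is the mean speed in m/s.
- manip.set_joints(angles): joint-space move.
- manip.set_gripper(opening, force=None): finger opening in m; force is the grip in N (None keeps the last); returns when the fingers have stopped.
- manip.dwell(seconds).
- inverse_kinematics(position, orientation): joint angles nearest the present ones, or None.
- manip.state(): the state.
- cams.capture(name): name is "side" or "top" or "wrist"; returns a dict with "image" (480x640x3 uint8, blue, green, red), "z_map" (480x640 float32, m along the optical axis (not along the pixel's ray), 0 where there is no reading), "intrinsics" (3x3 intrinsics, pixels), "position" and "orientation" of the camera in the world; the wrist camera has in their place "T_tool_cam" (4x4, takes a point from camera to tool coordinates, whose origin is the TCP and whose axes are the flange's). Camera axes: x right, y down, z forward; pixel columns grow to the right and rows downward; lengths in m; the calibration is good to about 2 mm. A picture is of the moment at which its call begins: read the wrist's pose just before it.
A pose or a line that the arm cannot do raises manip.IKError and nothing moves.
- order.close_job(): hands the job in; it is judged then, once.
The state is a dict: "clock": time; "joint_pos": joint angles; "joint_velocities": joint speeds; "tau": joint torques, N m; "tool_pos": TCP position; "tcp_rot": TCP orientation; "contact_force": force on the tool from outside, world axes, zero at the start; "moment": the same for the moment, N m; "gripper_width": finger opening in m; "grasp_force": force on a finger pad.
Only numpy, scipy, OpenCV 4.12 (cv2) and the standard library are available. Lean on these libraries where they do the work, as an engineer would, in place of code of your own. Each camera call takes 0.05 s, during which the arm holds its last target. There are 200 camera calls.

## Working session

There is one attempt and no reset: what is moved stays moved. The work goes in short steps, each a Python script; the robot and the scene stay as the last script left them, time stands still between calls to the robot, and variables do not carry over. Pictures are saved under pics/ and viewed, at most 10 in all, crops included, and the job is handed in when it is done.

```bash
mkdir -p pics; ls
cat > h.py <<'E'
import numpy as np, cv2
from scipy.spatial.transform import Rotation as R
from cell import manip, inverse_kinematics, cams, order
def cap(n):
    s=manip.state(); c=cams.capture(n)
    if n=="wrist":
        T=np.eye(4); T[:3,:3]=R.from_rotvec(s["tcp_rot"]).as_matrix(); T[:3,3]=s["tool_pos"]
        c["M"]=T@np.array(c["T_tool_cam"])
    else:
        M=np.eye(4); o=np.array(c["orientation"],float)
        M[:3,:3]=o if o.shape==(3,3) else R.from_rotvec(o).as_matrix(); M[:3,3]=c["position"]; c["M"]=M
    return c
def cloud(c):
    K=np.array(c["intrinsics"]); z=c["z_map"]; v,u=np.indices(z.shape)
    p=np.stack([(u-K[0,2])/K[0,0]*z,(v-K[1,2])/K[1,1]*z,z],-1)
    P=p@c["M"][:3,:3].T+c["M"][:3,3]; P[z<=0]=np.nan; return P
def ray(c,u,v,h):
    K=np.array(c["intrinsics"]); d=c["M"][:3,:3]@np.array([(u-K[0,2])/K[0,0],(v-K[1,2])/K[1,1],1]); o=c["M"][:3,3]
    return o+d*(h-o[2])/d[2]
E
python3 - <<'E'
from h import *
s=manip.state(); print({k:np.round(v,3) for k,v in s.items()})
for n in("top","side"):
    c=cap(n); print(n,c["orientation"],c["position"],c["intrinsics"]); cv2.imwrite(f"pics/{n}1.png",c["image"])
    np.save(f"{n}1.npy",cloud(c)); P=cloud(c); print([np.round(P[v,u],3).tolist() for v,u in((240,320),(100,100),(400,500))])
E
```

```text
pics
{'clock': np.float64(0.0), 'joint_pos': array([ 1.294,  0.265,  1.605,  0.   ,  1.274, -0.037]), 'joint_velocities': array([-0.   ,  0.002,  0.   , -0.001, -0.002, -0.   ]), 'tau': array([ 0.0000e+00, -5.0211e+01, -3.5688e+01,  7.3000e-02,  2.9000e-02,
       -0.0000e+00]), 'tool_pos': array([0.16 , 0.655, 0.237]), 'tcp_rot': array([-3.760e-01, -3.119e+00,  3.000e-03]), 'contact_force': array([-0.173, -0.405,  0.252]), 'moment': array([-0.027,  0.022,  0.023]), 'grasp_force': np.float64(0.0), 'gripper_width': np.float64(0.088)}
top [-2.16279722  2.09813014 -0.23935802] [0.35965417 0.01043512 1.09094232] [[467.2522969    0.         316.26585827]
 [  0.         467.2522969  240.97140181]
 [  0.           0.           1.        ]]
[[0.569, -0.024, 0.05], [0.92, 0.534, -0.005], [0.225, -0.442, -0.001]]
side [-2.04381064  0.56039031 -0.33563342] [ 0.02318448 -0.91357494  0.6915623 ] [[475.51643211   0.         322.7985734 ]
 [  0.         475.51643211 235.58782182]
 [  0.           0.           1.        ]]
[[0.563, -0.014, 0.063], [0.231, 0.996, 0.233], [0.611, -0.574, 0.001]]
```

View pics/top1.png

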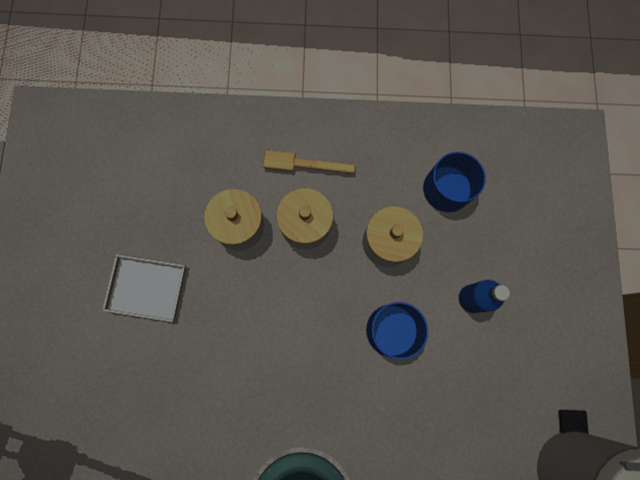

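View pics/side1.png

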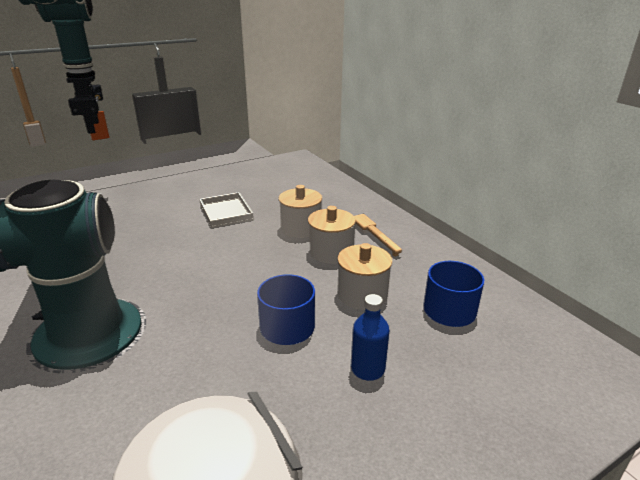

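The top view shows three wooden-lidded white tubs at px (233,217), (305,215) and (395,235), going left to right from the robot's view. The dish is at (145,290), the brush at (310,162) and the bottle at (485,296). The two open blue tubs at (455,180) and (398,331) are look-alikes: wrong colour and no lids. The side view agrees.

```bash
cat > m.py <<'E'
from h import *
c=cap("top"); P=cloud(c); im=c["image"]; np.set_printoptions(precision=4,suppress=True)
hsv=cv2.cvtColor(im,cv2.COLOR_BGR2HSV)
wood=((hsv[...,0]>10)&(hsv[...,0]<30)&(hsv[...,1]>90)&(P[...,2]>.085)).astype(np.uint8)
n,l,st,ce=cv2.connectedComponentsWithStats(wood)
for i in range(1,n):
    if st[i,4]<800: continue
    cn=max(cv2.findContours((l==i).astype(np.uint8),0,1)[0],key=cv2.contourArea)
    (u,v),r=cv2.minEnclosingCircle(cn); q=P[l==i]; k=q[q[:,2]>.122]; d=q[q[:,2]<.11]
    print("lid",st[i],(u,v,r),"disc ray@.101",ray(c,u,v,.101)[:2],"r",(ray(c,u+r,v,.101)-ray(c,u,v,.101))[:2],"zdisc",np.median(d[:,2]),"knobtop",np.median(k,0),len(k))
blue=((hsv[...,0]>100)&(hsv[...,0]<130)&(hsv[...,1]>150)).astype(np.uint8)
n,l,st,ce=cv2.connectedComponentsWithStats(blue)
for i in range(1,n):
    if st[i,4]>300:
        q=P[l==i]; print("blue",ce[i],np.nanmin(q,0),np.nanmax(q,0))
dm=((P[...,2]>.014)&(P[...,2]<.06)).astype(np.uint8); dm[:, :60]=0; dm[:200]=0; dm[350:]=0; dm[:,200:]=0
cn=max(cv2.findContours(dm,0,1)[0],key=cv2.contourArea)
b=cv2.boxPoints(cv2.minAreaRect(cn)); w=np.array([ray(c,*p,.025)[:2] for p in b])
print("dish",b,w,w.mean(0),np.linalg.norm(np.diff(w,axis=0),axis=1),"floor z",np.median(P[280:300,135:155,2]))
E
python3 m.py
```

```text
lid [ 205  189   57   55 2432] (232.64407348632812, 216.5084686279297, 28.3961181640625) disc ray@.101 [0.6048 0.1685] r [ 0.0022 -0.0614] zdisc 0.10034531892331533 knobtop [0.6062 0.1685 0.1335] 127
lid [ 277  188   56   55 2385] (304.4166564941406, 215.0, 28.065631866455078) disc ray@.101 [0.6137 0.0129] r [ 0.0022 -0.0613] zdisc 0.1002604942892536 knobtop [0.6138 0.0123 0.1331] 125
lid [ 367  206   56   56 2404] (394.51470947265625, 233.1764678955078, 28.31869888305664) disc ray@.101 [ 0.5798 -0.1846] r [ 0.0021 -0.0622] zdisc 0.10022959530531517 knobtop [ 0.5797 -0.1835  0.134 ] 127
blue [454.0855 181.6203] [ 0.6589 -0.3917 -0.0031] [ 0.7771 -0.2736  0.0988]
blue [479.0579 296.9485] [ 0.4189 -0.4085  0.009 ] [ 0.4824 -0.3513  0.1438]
blue [397.3076 330.5144] [ 0.311  -0.254  -0.0021] [ 0.4315 -0.1364  0.0984]
dish [[102.3448 310.0952]
 [111.5242 252.7239]
 [185.5491 264.5679]
 [176.3697 321.9391]] [[0.3989 0.4562]
 [0.5289 0.4504]
 [0.507  0.2806]
 [0.3775 0.2904]] [0.4531 0.3694] [0.1301 0.1713 0.1298] floor z nan
```

```bash
cat >> h.py <<'E'
def rv(deg):
    a=np.radians(deg+90)/2+np.pi; return np.pi*np.array([np.cos(a),np.sin(a),0])
def fz(): return manip.state()["contact_force"][2]
def log(t):
    s=manip.state(); print(t,"t=%.2f"%s["clock"],np.round(s["tool_pos"],4),"F",np.round(s["contact_force"],1),"w %.4f g %.1f"%(s["gripper_width"],s["grasp_force"]))
def settle(x,y,z0,zmin,dF=1.2,step=.0015):
    "lower gently from z0 until the load is carried, or zmin is reached"
    f0=fz(); z=z0
    while z>zmin:
        z-=step; manip.move_linear([x,y,z],rate=.03)
        if fz()-f0>dF: break
    log("settled cmd %.4f"%z)
def grasp(x,y,z,deg,open_,F,top,w):
    "w: knob diameter; True when it is between the pads"
    manip.set_gripper(open_); manip.move_pose([x,y,top],rv(deg))
    manip.move_linear([x,y,z+.015],rate=.2); manip.move_linear([x,y,z],rate=.05); log("at knob")
    manip.set_gripper(0,F); log("gripped")
    return abs(manip.state()["gripper_width"]-w)<.005
def lid(src,dst,deg=90):
    g=.107
    if not grasp(*src,g,deg,.05,20,.17,.026): raise SystemExit("no knob")
    manip.move_linear([*src,g+.02],rate=.06); log("lifted")
    manip.move_linear([*src,.20],rate=.2); manip.move_linear([*dst,.16],rate=.3); manip.move_linear([*dst,g-.089+.006],rate=.2)
    manip.dwell(.15); settle(*dst,g-.089+.006,g-.092)
    manip.set_gripper(.045); log("open"); manip.move_linear([*dst,.10],rate=.2)
def look(tag,tub):
    c=cap("top"); P=cloud(c); d=np.hypot(P[...,0]-tub[0],P[...,1]-tub[1])
    for r0,r1 in((0,.015),(.015,.03),(.03,.045)):
        m=(d>=r0)&(d<r1); print(tag,r0,m.sum(),"z pct",np.round(np.percentile(P[m][:,2],[5,50,95]),3) if m.any() else "","bgr",np.round(c["image"][m].mean(0)) if m.any() else "")
    u,v=(c["K"] if 0 else (0,0)); im=c["image"]; cv2.imwrite(f"pics/{tag}.png",im); return c,P
E
python3 - <<'E'
from h import *
lid((.6055,.1685),(.44,.20)); manip.move_linear([.44,.2,.17],rate=.3); c,P=look("open1",(.605,.1685)); log("end")
cv2.imwrite("pics/open1c.png",cv2.resize(c["image"][150:350,90:440],None,fx=2,fy=2))
E
```

```text
at knob t=4.06 [0.6054 0.1684 0.1069] F [-0.1 -0.3 -0.4] w 0.0501 g 0.0
gripped t=4.55 [0.6057 0.1686 0.1073] F [-0.1 -0.1  1.3] w 0.0254 g 20.0
lifted t=5.03 [0.6059 0.1686 0.1278] F [-0.1 -1.1 -1.8] w 0.0253 g 20.0
settled cmd 0.0180 t=8.26 [0.4403 0.2001 0.0182] F [-0.4  0.5  1.5] w 0.0254 g 20.0
open t=8.73 [0.44  0.2   0.018] F [ 0.2 -0.7 -0. ] w 0.0450 g 0.0
open1 0 132 z pct [0.013 0.017 0.026] bgr [36. 39. 39.]
open1 0.015 395 z pct [0.003 0.016 0.019] bgr [42. 45. 46.]
open1 0.03 404 z pct [0.001 0.005 0.018] bgr [106. 107. 107.]
end t=9.72 [0.4389 0.1996 0.1682] F [-0.4 -0.3 -0.8] w 0.0451 g 0.0
```

View pics/open1c.png

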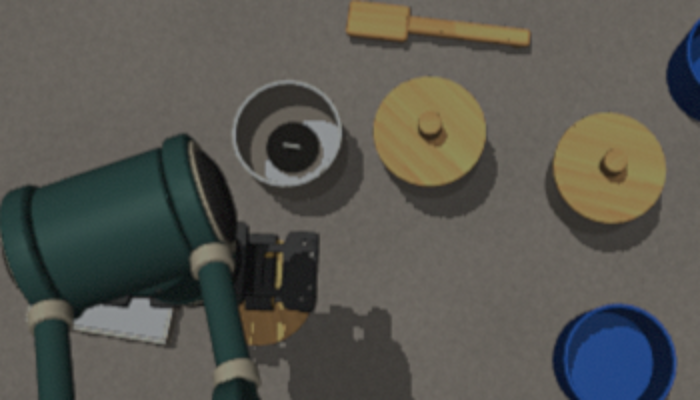

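The left tub, at crop px (290,135), holds the black plug at (293,147). Its lid lies on the counter under the gripper. Next is the middle tub.

Run:
```python
from h import *
lid((.6138,.0125),(.44,.07)); manip.move_linear([.44,.07,.17],rate=.3); c,P=look("open2",(.6138,.0125)); log("end")
cv2.imwrite("pics/open2c.png",cv2.resize(c["image"][150:350,90:440],None,fx=2,fy=2))
```

```text
at knob t=11.86 [0.6137 0.0124 0.1069] F [-0.7  0.3 -0. ] w 0.0499 g 0.0
gripped t=12.35 [0.614  0.0125 0.1072] F [-1.  -0.7  0.5] w 0.0253 g 20.0
lifted t=12.83 [0.6142 0.0125 0.1277] F [ 0.2 -0.7 -2.2] w 0.0255 g 20.0
settled cmd 0.0210 t=15.61 [0.4398 0.07   0.0209] F [-0.4 -0.4 -0.8] w 0.0257 g 20.0
open t=16.08 [0.4401 0.07   0.0211] F [-0.  -1.  -0.1] w 0.0451 g 0.0
open2 0 133 z pct [0.033 0.062 0.076] bgr [91. 96. 95.]
open2 0.015 360 z pct [0.031 0.034 0.038] bgr [113. 120. 118.]
open2 0.03 377 z pct [0.002 0.032 0.037] bgr [118. 124. 123.]
end t=17.06 [0.4388 0.0699 0.1683] F [ 0.1 -0.6 -0.6] w 0.0448 g 0.0
```

View pics/open2c.png

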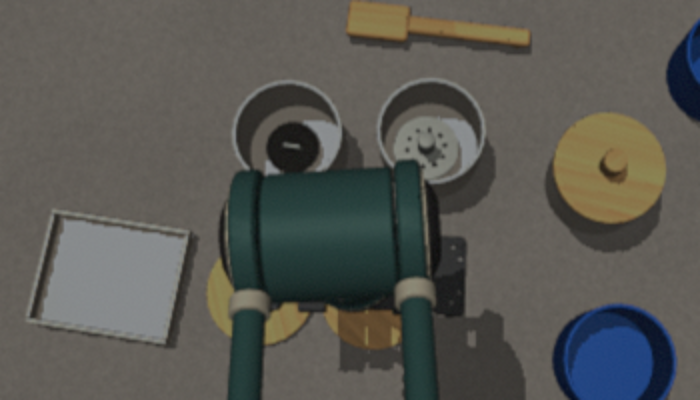

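The middle tub, at crop px (432,130), holds the chrome strainer, with its knob at (427,142). The dish is fully visible, with corners at (55,212), (190,232), (168,343) and (30,322). Next I measure the knob and the dish floor.

Run:
```python
from h import *
c=cap("top"); P=cloud(c); np.set_printoptions(precision=4,suppress=True)
d=np.hypot(P[...,0]-.6138,P[...,1]-.0125); m=(d<.04)&(P[...,2]>.065)&(P[...,2]<.082); q=P[m]
print("knob",len(q),np.median(q,0),np.ptp(q,axis=0))
f=(d<.054)&(P[...,2]>.027)&(P[...,2]<.042); (u,v),r=cv2.minEnclosingCircle(np.argwhere(f)[:,::-1].astype(np.float32)); print("flange",ray(c,u,v,.035),r*1.055/467)
g=cv2.cvtColor(c["image"],cv2.COLOR_BGR2GRAY); b=(g>130).astype(np.uint8); b[:,:95]=0;b[:,192:]=0;b[:245]=0;b[330:]=0
cn=max(cv2.findContours(b,0,1)[0],key=cv2.contourArea); w=np.array([ray(c,*p,.005)[:2] for p in cv2.boxPoints(cv2.minAreaRect(cn))])
w=np.array(w); print("dish floor",w,w.mean(0),np.linalg.norm(np.diff(w,axis=0),axis=1))
pts=np.array([ray(c,*p,.025)[:2] for p in [(117.5,256),(185,266),(174,321.5),(105,311)]]); print("rim",pts.mean(0),np.linalg.norm(np.diff(pts,axis=0),axis=1))
# lids on counter
hsv=cv2.cvtColor(c["image"],cv2.COLOR_BGR2HSV)
```

```text
knob 60 [0.6101 0.0161 0.0736] [0.0185 0.0181 0.0111]
flange [0.6113 0.016  0.035 ] 0.036498202644527855
dish floor [[0.3982 0.4466]
 [0.5186 0.4409]
 [0.4992 0.2907]
 [0.3792 0.2997]] [0.4488 0.3695] [0.1205 0.1515 0.1203]
rim [0.4502 0.3659] [0.1556 0.1261 0.1555]
```

Run:
```python
from h import *
x,y=.6105,.016; dx,dy=.4488,.3695; g=.044
manip.move_linear([.50,.05,.19],rate=.3)
if not grasp(x,y,g,0,.042,25,.18,.020): raise SystemExit("no knob")
manip.move_linear([x,y,g+.02],rate=.06); log("lifted"); manip.move_linear([x,y,.20],rate=.2)
if manip.state()["gripper_width"]<.015: raise SystemExit("lost")
manip.move_linear([dx,dy,.16],rate=.3); manip.move_linear([dx,dy,g+.006],rate=.15); manip.dwell(.2)
settle(dx,dy,g+.006,g-.0025,dF=2.5,step=.001)
manip.set_gripper(.042); log("open"); manip.move_linear([dx,dy,.20],rate=.2); manip.move_pose([.16,.60,.25],rv(76)); log("end")
t=cap("top"); cv2.imwrite("pics/fin.png",t["image"]); s=cap("side"); cv2.imwrite("pics/fins.png",cv2.resize(s["image"][150:350,180:480],None,fx=2.6,fy=2.6))
P=cloud(t); np.set_printoptions(precision=4,suppress=True)
for a,b,z0,z1 in((dx,dy,.062,.09),(.44,.2,.035,.06),(.44,.07,.035,.06)):
    m=(np.hypot(P[...,0]-a,P[...,1]-b)<.06)&(P[...,2]>z0)&(P[...,2]<z1); print("knob",m.sum(),np.median(P[m],0))
for a,b in((.44,.2),(.44,.07)):
    r=np.hypot(P[...,0]-a,P[...,1]-b); m=(r<.055)&(r>.03); print("lid disc z",np.percentile(P[m][:,2],[5,50,95]))
```

```text
at knob t=20.30 [0.6102 0.016  0.0437] F [-0.5 -0.4  0.6] w 0.0420 g 0.0
gripped t=20.77 [0.6107 0.016  0.0442] F [ 1.4 -0.4  1. ] w 0.0194 g 25.0
lifted t=21.25 [0.6109 0.016  0.0647] F [-0.4 -0.2 -1.3] w 0.0191 g 25.0
settled cmd 0.0430 t=26.37 [0.449  0.3697 0.0442] F [-1.9 -1.9  5.7] w 0.0192 g 25.0
open t=26.88 [0.4487 0.3695 0.0428] F [0.7 0.1 0.5] w 0.0418 g 0.0
end t=29.21 [0.1609 0.5994 0.2494] F [-0.6 -0.3  0.1] w 0.0418 g 0.0
knob 78 [0.4497 0.3684 0.0732]
knob 110 [0.4425 0.1992 0.0453]
knob 107 [0.4406 0.0701 0.0449]
lid disc z [0.0082 0.0115 0.0148]
lid disc z [0.0082 0.0114 0.0146]
```

View pics/fin.png

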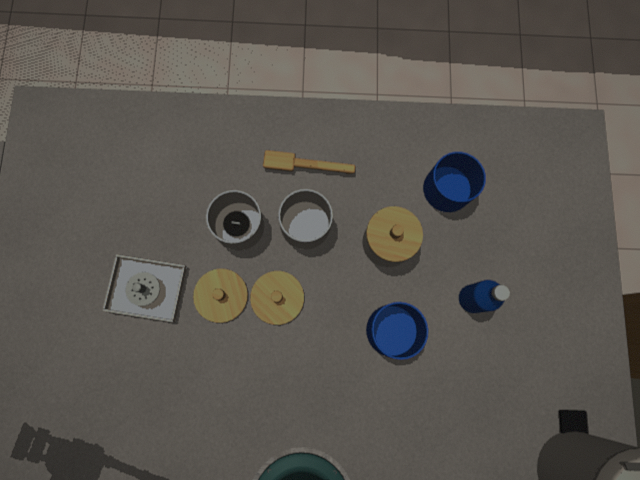

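View pics/fins.png

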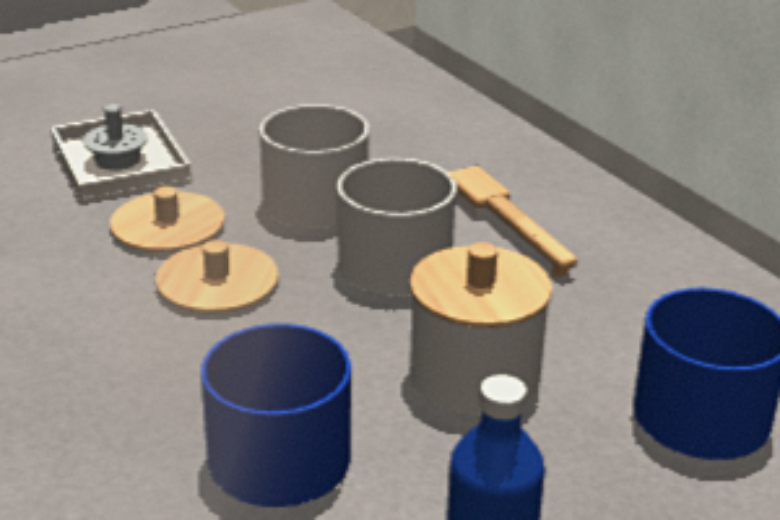

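The strainer stands upright on the dish floor at top-view px (143,289). Both lids lie flat with knobs up at (220,296) and (277,298), the plug is still in the left tub, and the right tub is shut.

```bash
python3 -c "
from h import *
print(order.close_job())"
```

```text
the job is handed in; nothing more can be done
None
```

The strainer was in the middle tub and now stands upright in the draining dish; the left and middle lids lie flat, knob up, on the counter (the middle one was let go about 3 mm above it), and the job was handed in at about 29 s.

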